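# Weigh two look-alike refill cartridges, press the full one into the dispenser

## Robot

A 7-joint arm with a two-finger parallel gripper is mounted at the origin on the work surface. World frame = base frame: x ahead of the robot, y to its left, z up, the work surface at z = 0. Lengths are in m, angles in rad, forces in N, time in s.
With the tool pointing down it reaches from about 0.425 to 0.925 m from the base axis. Payload 6.8 kg.
Tool frame: the origin (TCP) lies on the front face of the gripper's body, between the roots of the fingers; the fingertips stand 73 mm ahead of it and the grasp point (between the pads) lies 54 mm ahead of it; z points along the fingers, y is the direction in which the jaws open and shut (so a half turn about z gives the same grasp; the last joint's range is limited). The gripper opens to 85 mm and grips with 20 to 120 N. Pads are 22 mm wide; open, the fingers measure 114 mm over their backs; the gripper's body (76 mm by 85 mm) begins 54 mm behind the grasp point. The pads swing forward as they close: fully open they stand 13 mm farther back than shut.
Start: joints at [-1.219, 0.477, 0.022, 1.555, -0.011, 1.109, -0.083], TCP at [0.3, 0.605, 0.304] pointing down, gripper open.
Joint ranges: [-2.96, 2.96], [-0.34, 2.1], [-1.41, 1.46], [0.24, 2.44], [-1.37, 4.51], [0.17, 1.92], [-2.96, 2.96]. Speed limits (rad/s): [2.39, 2.39, 3.14, 3.14, 3.14, 3.14, 3.14].

## Interface

Orientations are given as a rotation vector (axis times angle).
In Python, from bench import * gives the robot as it stands.
- The arm moves only by the tool jog_arm, never from a script. Its argument "plan" is a list of rows, each a list of 2 entries, a list of its own where there are three numbers: the shift along the world's x, y, z in cm, then the turn about the world's z in rad. In form: [[[tx, ty, tz], twist], ...]. A call has 1 to 12 rows; each row shifts and turns the commanded pose from where the row before left it; what a row does not reach is not made up. A row lasts 1/10 s, in which the tool goes at most 50 mm and 8.59 degrees, less where a joint would pass 70% of its speed; a pose out of reach is approached as far as the arm can. A call is refused whole if a number of a shift passes 5 or a number of a turn 0.15, either way. A call with a gripper value outside its range is refused whole. "hand" is the finger opening in cm, from 0 to 8.54, set as the call begins (left out, the last holds). The fingers move at their own pace and stop on an object; "grip_force" is the grip in N (left out, the last holds). Time passes only in rows, so rows that do not move let the fingers close. It gives the time, the measured TCP pose, the force and the opening at its end, in the units of the state.
- get_obs(): the state, without advancing time (a new reading comes with each control period).
- grab_frame(name): name is "side" or "top"; returns the picture (420x560x3 uint8, red, green, blue); there is no depth.
- get_calibration(name): a dict with "intrinsics" (3x3 intrinsics, pixels), "xyz" and "orientation" of the camera in the world. Camera axes: x right, y down, z forward; pixel columns grow to the right and rows downward; lengths in m; the calibration is good to about 2 mm. A picture is of the moment at which its call begins. get_calibration takes no time and is no camera call.
- hand_in(): hands the job in, once; it reports no verdict.
The state is a dict: "clock": time; "joints": joint angles; "qvel": joint speeds; "tau": joint torques, N m; "tcp_pos": TCP position; "orientation": TCP orientation; "contact_force": force on the tool from outside, world axes, zero at the start; "moment": the same for the moment, N m; "grip_width": finger opening in m.
Only numpy, scipy, OpenCV 4.12 (cv2) and the standard library are available. Lean on these libraries where they do the work, as an engineer would, in place of code of your own. Each camera call takes 0.05 s, during which the arm holds its last target. There are 200 camera calls.

## Task

One of these two identical-looking refill cartridges is full and the other is spent: stand one of them in the collar of the balance pan, let go, and see from the beam whether it is heavy or light. Then press the full (heavy) one gently but fully home in the socket of the white dispenser, and stand the spent (light) one upright on the floor of the turquoise lunch box. Do not lean on the balance, do not force the socket, do not tip or drop a cartridge, and leave the ramekin and the sippy cup where they are.

Things in the scene. Friction and masses are not known exactly. Their poses are not given: they have to be found in the camera images.
- cart_a: a refill cartridge, green plastic cylinder with white lid and white band, 44 mm diameter, 80 mm tall, foot chamfered by 4 mm (to 38 mm diameter); stands upright on the counter. Origin: centre of its underside, z up along its axis. Weighs either about 80 g (spent) or about 260 g (full); looks the same either way. A solid core inside may shift by 2 mm or so.
- cart_b: the other refill cartridge, same shape and look as cart_a; exactly one of the two is full, which one changes from start to start.
- balance: red kitchen balance fixed to the counter, base 100 x 260 x 18 mm. Origin: centre of the base's underside; y runs along the beam to the load pan. Pivot 75 mm up; load pan 110 mm from it at +y, a fixed brass counterweight (about 165 g, top 133 mm high) at -y. A dial card 144 mm high stands 21-31 mm behind the beam (+x). Fragile: at most 12 N between it and a cartridge or the fingers.
- pan_seat (a point): centre of the load pan's upper face, inside its black collar (10 mm high, inside diameter 49, flared to 56 at the top, outside 64). Pan 72 mm in diameter, always level. The point is 95 mm above the counter with the beam level, 11 mm higher with the pan empty or holding the spent cartridge, 11 mm lower with the full one. A push of about 1.6 N makes the empty pan sink.
- beam (a joint): beam angle in rad: 0 level, -0.1 pan up against its stop (light), +0.1 pan down against its stop (heavy). Damped; takes about 1 s to settle.
- dispenser: white plastic pump-top dispenser, let into the counter at a height that varies by 20 mm. Base 150 x 90 mm, its top 26 mm above the origin. Refill socket: a sleeve, inside diameter 49, flared over its top 8 mm to 56 (outside 66), rim 68 mm above the origin. Origin: on the sleeve's axis, z up. Pump block and push top at +x, 44 to 106 mm from the axis, up to 112 mm above the origin, spout to +y.
- socket_mouth (a point): centre of the sleeve's upper rim, 68 mm above the dispenser's origin.
- plunger (a joint): travel in m of the stiff plunger in the socket on which a cartridge's foot lands: 0 up, 0.010 home on a hard stop; home means past 0.0092. Its setting differs each time: face 18 to 30 mm below the socket's rim when up, 28 to 40 mm when home. It sinks only under about 5 N (cartridge weight included) and stays where left. The socket cracks above 25 N: feel for the stop.
- lunchbox: open turquoise plastic lunch box fixed to the counter, 190 mm (its x) x 130 mm (its y) x 50 mm high, walls 4 mm, floor 4 mm, no dividers. Origin: centre of its underside.
- ramekin: white ceramic ramekin, 84 mm diameter, 45 mm high, loose; a bystander. Origin: centre of its underside.
- sippy_cup: orange toddler's sippy cup with white lid and two side handles, 70 mm diameter, 108 mm over the handles, 108 mm tall, loose; a bystander. Origin: centre of its underside.
Mind the look-alikes: they are no part of the job. What is shaped like the cart_b but pink or purple is not meant.

How it is judged:
On the way:
1. one cartridge stands in the collar of the load pan, let go, with the beam at rest against a stop (((horizontal distance between cart_a and pan_seat below 0.005 m and distance between cart_a and pan_seat below 0.006 m and contact force between the fingers and cart_a below 0.05 N and velocity of joint beam between -0.05 and 0.05 rad/s and (value of joint beam above 0.08 rad or value of joint beam below -0.08 rad)) or (horizontal distance between cart_b and pan_seat below 0.005 m and distance between cart_b and pan_seat below 0.006 m and contact force between the fingers and cart_b below 0.05 N and velocity of joint beam between -0.05 and 0.05 rad/s and (value of joint beam above 0.08 rad or value of joint beam below -0.08 rad)))), for 0.3 s.
At the end, for the whole second after the job is handed in: Full cartridge in the socket: within 5 mm of its axis, tilt under 0.12 rad, plunger past 9.2 of 10 mm. Spent one on the lunch box floor, tilt under 0.1 rad, within 75 mm (box x) and 45 mm (box y) of its centre, pressing on the box with 0.3 to 1.6 N, as only the spent one does. Both at rest ((((horizontal distance between cart_a and dispenser below 0.005 m and z of cart_a in the frame of dispenser below 0.0415 m and value of joint plunger above 0.0092 m and angle between cart_a's own z axis and vertical below 0.12 rad and linear speed of cart_a below 0.02 m/s) and (x of cart_b in the frame of lunchbox between -0.075 and 0.075 m and y of cart_b in the frame of lunchbox between -0.045 and 0.045 m and z of cart_b in the frame of lunchbox below 0.01 m and angle between cart_b's own z axis and vertical below 0.1 rad and linear speed of cart_b below 0.02 m/s and contact force between cart_b and lunchbox between 0.3 and 1.6 N)) or ((horizontal distance between cart_b and dispenser below 0.005 m and z of cart_b in the frame of dispenser below 0.0415 m and value of joint plunger above 0.0092 m and angle between cart_b's own z axis and vertical below 0.12 rad and linear speed of cart_b below 0.02 m/s) and (x of cart_a in the frame of lunchbox between -0.075 and 0.075 m and y of cart_a in the frame of lunchbox between -0.045 and 0.045 m and z of cart_a in the frame of lunchbox below 0.01 m and angle between cart_a's own z axis and vertical below 0.1 rad and linear speed of cart_a below 0.02 m/s and contact force between cart_a and lunchbox between 0.3 and 1.6 N)))); the robot touches nothing.
It fails at once if the balance is loaded with more than 12 N by a cartridge or the fingers (contact force between any of cart_a, cart_b, the fingers and balance above 12 N).
It fails at once if the dispenser is pushed with more than 25 N (contact force between any of cart_a, cart_b, the fingers and dispenser above 25 N).
It fails at once if a cartridge is tipped over (more than 0.6 rad) (angle between any of cart_a, cart_b's own z axis and vertical above 0.6 rad).
It fails at once if a cartridge is dropped (falls faster than 0.7 m/s out of the fingers) ((linear speed of cart_a above 0.7 m/s and contact force between the fingers and cart_a below 0.05 N) or (linear speed of cart_b above 0.7 m/s and contact force between the fingers and cart_b below 0.05 N)).
It fails at once if the ramekin or the sippy cup is moved by more than 15 mm or tipped (distance of any of ramekin, sippy_cup from where it was at the start of the episode above 0.015 m or angle between any of ramekin, sippy_cup's own z axis and vertical above 0.3 rad).
It also fails if it takes over 72 s, if anything falls off the work surface, if the arm or the gripper's body presses on something with over 40 N, if the wrist force passes 120 N, or if a joint passes its speed limit or range.

## Working session

There is one attempt and no reset: what is moved stays moved. The work goes in short steps, Python scripts to look and compute and a tool call to move; the robot and the scene stay as the last step left them, time stands still between calls to the robot, and variables do not carry over. Pictures are saved under pics/ and viewed, about 8 in all and at most 12, crops included, and the job is handed in when it is done.

Besides the shell and the picture viewer there is one more tool, called after "Emit:" as name(argument=value, ...), one argument or row to a line, values as JSON. jog_arm: Moves the arm, as the interface text tells. Its arguments: {"type":"object","properties":{"plan":{"type":"array","items":{"type":"array"}},"hand":{"type":"number"},"grip_force":{"type":"number"}},"required":["plan"]}

```bash
mkdir -p pics; python3 - <<'E'
from bench import *
import cv2,numpy as np
for n in("side","top"):
    f=grab_frame(n); cv2.imwrite(f"pics/{n}0.png",cv2.cvtColor(f,cv2.COLOR_RGB2BGR)); print(n,get_calibration(n))
o=get_obs(); print(o)
E
```

```text
side {'intrinsics': array([[426.86253235,   0.        , 273.0128259 ],
       [  0.        , 426.86253235, 203.91820289],
       [  0.        ,   0.        ,   1.        ]]), 'xyz': array([ 0.46061171, -0.84150954,  0.56963331]), 'orientation': array([-2.09600621,  0.11246165, -0.06278406])}
top {'intrinsics': array([[492.37393342,   0.        , 275.65998619],
       [  0.        , 492.37393342, 219.52237981],
       [  0.        ,   0.        ,   1.        ]]), 'xyz': array([ 0.43033632, -0.00759058,  1.18508023]), 'orientation': array([-2.14061493,  2.20163333, -0.07626807])}
{'clock': 0.1, 'joints': array([-1.21911378,  0.47771251,  0.02233198,  1.55635176, -0.01152616,
        1.10930767, -0.08308946]), 'qvel': array([-0.00065674, -0.00227544, -0.00047808, -0.00077358, -0.00068267,
        0.00018482, -0.0005353 ]), 'tau': array([ 3.90648987e-03, -5.97764575e+01,  1.61339577e+00, -2.81959909e+01,
        1.28051321e-02,  4.95504064e-03,  7.02249565e-06]), 'tcp_pos': array([0.29933925, 0.60453003, 0.30302628]), 'orientation': array([-7.15770994e-01, -3.05867127e+00,  2.55507224e-03]), 'contact_force': array([-0.64309782, -0.79926117,  0.11665541]), 'moment': array([ 0.04716388,  0.00534094, -0.03021777]), 'grip_width': 0.0856216140726109}
```

View pics/top0.png

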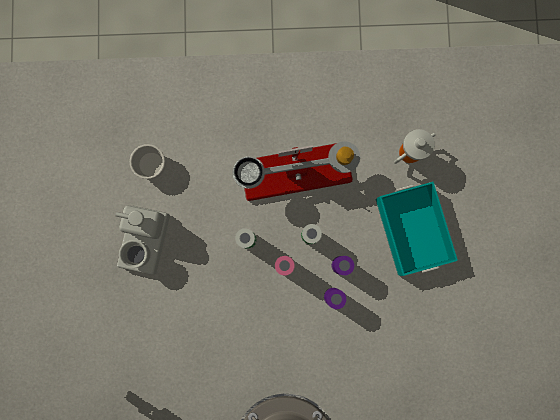

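View pics/side0.png

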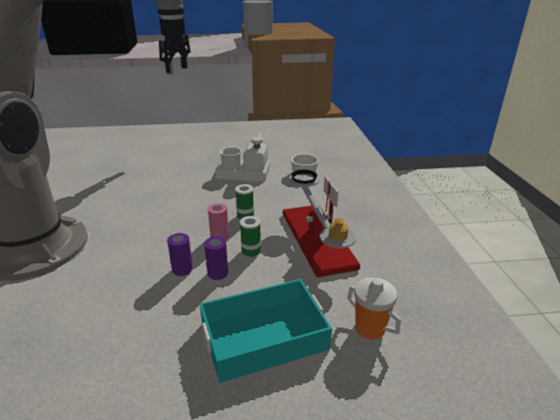

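The top view shows white-lidded green cartridges at (245,238) and (312,234). The balance pan is at (248,172), the socket at (134,254), the lunch box at (417,228), and the look-alikes are pink and purple. I'll zoom in to segment them.

```bash
cat > h.py <<'E'
import numpy as np,cv2
from scipy.spatial.transform import Rotation as R
from bench import *
def ray(n,uv):
    c=get_calibration(n); d=np.linalg.inv(c["intrinsics"])@np.r_[uv,1.]
    return np.array(c["xyz"]), R.from_rotvec(c["orientation"]).apply(d)
def plane(n,uv,z):
    p,d=ray(n,uv); return p+d*(z-p[2])/d[2]
def proj(n,X):
    c=get_calibration(n); q=c["intrinsics"]@R.from_rotvec(c["orientation"]).inv().apply(np.array(X)-c["xyz"]); return q[:2]/q[2]
def tri(u1,u2):
    (p,d),(q,e)=ray("side",u1),ray("top",u2); d=d/np.linalg.norm(d);e=e/np.linalg.norm(e)
    s,t=np.linalg.lstsq(np.c_[d,-e],q-p,rcond=None)[0]; a,b=p+s*d,q+t*e
    return (a+b)/2,np.linalg.norm(a-b)
E
python3 - <<'E'
from h import *
t=cv2.imread("pics/top0.png"); s=cv2.imread("pics/side0.png")
cv2.imwrite("pics/topz.png",cv2.resize(t[135:315,110:370],None,fx=3,fy=3,interpolation=cv2.INTER_CUBIC))
cv2.imwrite("pics/sidez.png",cv2.resize(s[130:280,160:360],None,fx=4,fy=4,interpolation=cv2.INTER_CUBIC))
def blobs(img,m,amin):
    n,l,st,ce=cv2.connectedComponentsWithStats(m.astype(np.uint8))
    for i in range(1,n):
        if st[i,4]>amin: print(st[i],ce[i].round(1))
for nm,im in(("top",t),("side",s)):
    hsv=cv2.cvtColor(im,cv2.COLOR_BGR2HSV); H,S,V=cv2.split(hsv)
    for k,m in(("green",(H>45)&(H<78)&(S>80)),("teal",(H>80)&(H<95)&(S>100)),("red",((H<5)|(H>174))&(S>150)),("brass",(H>10)&(H<25)&(S>120)&(V>100))):
        print(nm,k); blobs(im,m,15)
E
```

```text
top green
[301 233   9  11  16] [303.9 239.2]
top teal
[ 376  181   82   95 5077] [415.9 228.8]
top red
[257 143  79  25 714] [296.2 156.6]
[ 245  164  107   37 1989] [297.2 181.5]
top brass
[399 144   6  12  40] [401.2 150.3]
[336 147  18  16 194] [343.9 153.9]
side green
[236 192  17  18 237] [244.4 200.9]
[237 212  16   7  50] [243.5 214.7]
[241 226  19  20 299] [250.2 235.8]
[242 247  19  10 113] [250.8 251.7]
side teal
[ 200  279  132  104 9013] [264.1 328.7]
side red
[329 202   4  21  40] [330.6 211.2]
[ 283  206   77   71 2313] [318.3 244.2]
side brass
[254  24  79  16 421] [294.1  31.9]
[329 104  12  10  37] [334.1 109.2]
[330 218  18  14 114] [339.6 224.5]
[362 310  27  29 541] [374.2 323.4]
```

View pics/topz.png

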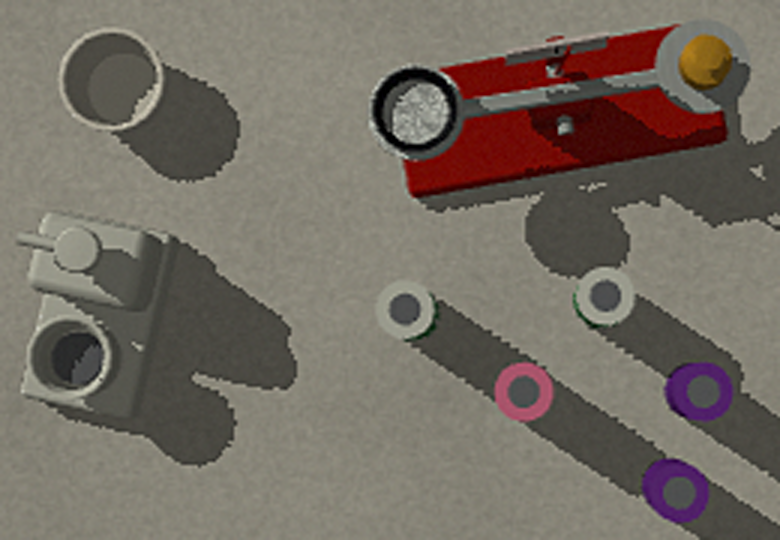

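View pics/sidez.png

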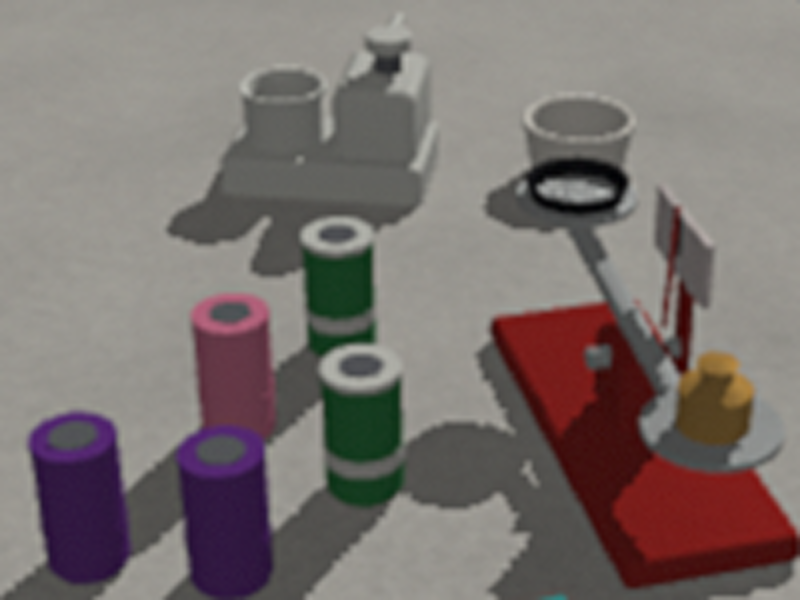

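The zooms show both lids' dark dots, the black collar ring and the socket rim clearly in both views. I'll fit ellipses to them and triangulate.

```bash
python3 - <<'E'
from h import *
t=cv2.imread("pics/top0.png"); s=cv2.imread("pics/side0.png")
T=lambda x,y:np.array([(x+.5)/3-.5+110,(y+.5)/3-.5+135])
S=lambda x,y:np.array([(x+.5)/4-.5+160,(y+.5)/4-.5+130])
def dark(im,c,r,thr):
    x,y=int(c[0]),int(c[1]); g=im[y-r:y+r+1,x-r:x+r+1].max(2).astype(float)
    m=(g<thr).astype(np.uint8); n,l,st,ce=cv2.connectedComponentsWithStats(m)
    i=1+np.argmax(st[1:,4]); pts=cv2.findNonZero((l==i).astype(np.uint8)); h=cv2.convexHull(pts)
    e=cv2.fitEllipse(h) if len(h)>4 else None
    return np.array(e[0])+[x-r,y-r],np.array(e[1]).round(1),ce[i].round(1)+[x-r,y-r]
for k,a,b,r1,r2,th in(("near+y",T(405,309),S(337,233),5,4,120),("near-y",T(605,295),S(361,366),5,4,120)):
    A=dark(t,a,r1,th);B=dark(s,b,r2,th); print(k,A,B,a,b)
    print(tri(B[2],A[2]),plane("top",A[2],.08),plane("side",B[2],.08))
A=dark(t,T(416,111),17,50);B=dark(s,S(578,186),15,50);print("collar",A,B); print(tri(B[0],A[0]),plane("top",A[0],.116),plane("side",B[0],.116))
print("hand collar", tri(S(578,184),T(415,111)))
print("socket",tri(S(284,88),T(70,358)))
for z in(.045,.06): print(plane("top",T(70,358),z),plane("side",S(284,88),z))
# size check of socket rim: outer left/right in zoom
print("brass",tri(S(718,362),T(706,58)))
# lunchbox outer contour
for n,im in(("top",t),("side",s)):
    H,Sx,V=cv2.split(cv2.cvtColor(im,cv2.COLOR_BGR2HSV)); m=((H>80)&(H<95)&(Sx>100)).astype(np.uint8)
    c=max(cv2.findContours(m,0,2)[0],key=cv2.contourArea); p=cv2.approxPolyDP(cv2.convexHull(c),3,True)[:,0]
    print(n); [print(q,plane(n,q,.05).round(3),plane(n,q,0).round(3)) for q in p]
E
```

```text
near+y (array([244.54233313, 237.58405399]), array([10. , 10.4]), array([244.5, 237.6])) (array([243.51887703, 188.03026295]), array([4.2, 8. ]), array([243.5, 188.1])) [244.66666667 237.66666667] [243.875 187.875]
(array([0.48571878, 0.07812696, 0.07986424]), np.float64(0.0005166087762921365)) [0.48545338 0.07811571 0.08      ] [0.4859704  0.07789589 0.08      ]
near-y (array([311.52495623, 233.2767539 ]), array([ 9.8, 10.4]), array([311.5, 233.3])) (array([249.5, 221. ]), array([5.9, 9.6]), array([249.2, 221. ])) [311.33333333 233.        ] [249.875 221.125]
(array([ 0.49096477, -0.07259829,  0.08015582]), np.float64(0.0002167727454734449)) [ 0.49086476 -0.07260661  0.08      ] [ 0.49108306 -0.07234464  0.08      ]
collar (array([247.94563293, 171.25091362]), array([27.5, 27.9]), array([247.5, 170.3])) (array([303.80102158, 176.09015751]), array([14.3, 24.9]), array([303.8, 175.7]))
(array([0.63075878, 0.06480317, 0.11113683]), np.float64(0.0008770918105503664)) [0.62940917 0.06451181 0.116     ] [0.6294076  0.05529971 0.116     ]
hand collar (array([0.63053327, 0.06454272, 0.11235
[... 171 characters left out ...]
4092  0.38736899 0.045     ]
[0.45608761 0.33603576 0.06      ] [0.45944358 0.35223363 0.06      ]
brass (array([ 0.66270257, -0.14986379,  0.11891204]), np.float64(0.003973389366873129))
top
[432 181] [ 0.606 -0.357  0.05 ] [ 0.614 -0.373  0.   ]
[457 260] [ 0.422 -0.404  0.05 ] [ 0.422 -0.422  0.   ]
[399 275] [ 0.392 -0.271  0.05 ] [ 0.39  -0.282  0.   ]
[376 199] [ 0.568 -0.226  0.05 ] [ 0.574 -0.236  0.   ]
side
[300 279] [ 0.575 -0.236  0.05 ] [ 0.586 -0.177  0.   ]
[331 328] [ 0.605 -0.36   0.05 ] [ 0.619 -0.314  0.   ]
[329 348] [ 0.593 -0.4    0.05 ] [ 0.606 -0.357  0.   ]
[219 382] [ 0.426 -0.442  0.05 ] [ 0.423 -0.404  0.   ]
[200 303] [ 0.393 -0.279  0.05 ] [ 0.386 -0.225  0.   ]
```

The cartridges agree across both views to under 1 mm: A at (0.486, 0.078), B at (0.491, −0.0725). The other estimates are the pan at (0.630, 0.0645), the socket at about (0.457, 0.334) and the box centre at about (0.497, −0.3145). Next I move above cartridge A with the jaws along y.

Emit:
jog_arm(
  plan=[
    [[1.6,-4.4,0],0.04],
    [[1.6,-4.4,0],0.04],
    [[1.6,-4.4,0],0.04],
    [[1.6,-4.4,0],0.04],
    [[1.6,-4.4,0],0.04],
    [[1.6,-4.4,0],0.04],
    [[1.6,-4.4,0],0.04],
    [[1.6,-4.4,0],0.04],
    [[1.6,-4.4,0],0.04],
    [[1.6,-4.4,0],0.04],
    [[1.6,-4.4,0],0.03],
    [[1.1,-4.3,0],0.03],
  ],
  hand=8.5,
)

```text
clock: 1.3
tcp_pos: [0.487, 0.0758, 0.3039]
orientation: [-0.002, 3.141, -0.0]
contact_force: [1.2, -0.1, 0.6]
grip_width: 0.0852
```

Emit:
jog_arm(
  plan=[
    [[0,0,0],0],
    [[0,0,0],0],
    [[0,0,0],0],
  ],
)

```text
clock: 1.6
tcp_pos: [0.4862, 0.079, 0.3037]
orientation: [0.002, -3.141, -0.001]
contact_force: [-0.1, 0.3, 0.4]
grip_width: 0.0851
```

Emit:
jog_arm(
  plan=[
    [[0,-0.1,-3],0],
    [[0,0,-3.5],0],
    [[0,0,-3.5],0],
    [[0,0,-3],0],
    [[0,0,-2.4],0],
    [[0,0,-2],0],
    [[0,0,-1],0],
    [[0,0,0],0],
    [[0,0,0],0],
  ],
)

```text
clock: 2.5
tcp_pos: [0.4869, 0.0776, 0.1204]
orientation: [-0.002, 3.141, 0.001]
contact_force: [0.6, -0.2, -0.2]
grip_width: 0.085
```

Emit:
jog_arm(
  plan=[
    [[0,0,0],0],
    [[0,0,0],0],
    [[0,0,0],0],
    [[0,0,0],0],
    [[0,0,0],0],
    [[0,0,0],0],
    [[0,0,0],0],
    [[0,0,0],0],
  ],
  hand=3.5,
  grip_force=40,
)

```text
clock: 3.3
tcp_pos: [0.4871, 0.0772, 0.1208]
orientation: [-0.0, 3.14, 0.001]
contact_force: [-0.7, -0.1, 5.5]
grip_width: 0.0433
```

Emit:
jog_arm(
  plan=[
    [[0,0,1],0],
    [[0,0,2],0],
    [[0,0,4],0],
    [[0,0,4],0],
    [[0,0,3],0],
    [[0,0,2],0],
    [[0,0,0],0],
    [[0,0,0],0],
    [[0,0,0],0],
  ],
)

```text
clock: 4.2
tcp_pos: [0.4858, 0.0767, 0.2789]
orientation: [0.0, -3.14, 0.001]
contact_force: [0.2, -0.4, -0.5]
grip_width: 0.0428
```

Emit:
jog_arm(
  plan=[
    [[2,-0.2,0],0],
    [[4,-0.3,0],0],
    [[4,-0.3,0],0],
    [[3,-0.3,0],0],
    [[1.4,-0.1,0],0],
    [[0,0,0],0],
    [[0,0,-2],0],
    [[0,0,-1.5],0],
    [[0,0,0],0],
    [[0,0,0],0],
    [[0,0,0],0],
  ],
)

```text
clock: 5.3
tcp_pos: [0.6307, 0.065, 0.2456]
orientation: [-0.0, 3.141, 0.0]
contact_force: [0.8, 0.3, 0.2]
grip_width: 0.0432
```

```bash
python3 - <<'E'
from h import *
print(get_obs()["tcp_pos"],get_obs()["contact_force"])
ims=[]
for n,(x,y) in(("top",(200,130)),("side",(255,110))):
    f=cv2.cvtColor(grab_frame(n),cv2.COLOR_RGB2BGR); cv2.imwrite(f"pics/{n}1.png",f); ims.append(cv2.resize(f[y:y+110,x:x+98],None,fx=4,fy=4,interpolation=cv2.INTER_CUBIC))
cv2.imwrite("pics/pan1.png",np.hstack(ims))
E
```

```text
[0.63070409 0.06498891 0.24562545] [0.78157136 0.31947395 0.18830634]
```

View pics/pan1.png

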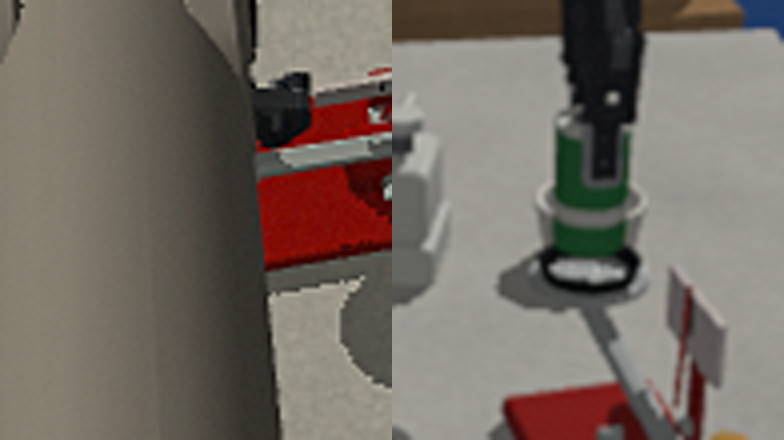

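In the side view the cartridge sits centred over the collar, both at crop x≈590. I'm lowering it.

Emit:
jog_arm(
  plan=[
    [[0,0,-0.6],0],
    [[0,0,-0.5],0],
    [[0,0,-0.3],0],
    [[0,0,-0.2],0],
    [[0,0,-0.1],0],
    [[0,0,0],0],
    [[0,0,0],0],
  ],
)

```text
clock: 6.1
tcp_pos: [0.6306, 0.0649, 0.228]
orientation: [-0.0, 3.141, 0.0]
contact_force: [0.7, 0.4, -1.8]
grip_width: 0.0431
```

Emit:
jog_arm(
  plan=[
    [[0,0,-0.1],0],
    [[0,0,-0.1],0],
    [[0,0,0],0],
    [[0,0,0],0],
  ],
)

```text
clock: 6.5
tcp_pos: [0.6307, 0.065, 0.2262]
orientation: [-0.0, 3.141, 0.0]
contact_force: [-0.7, 0.1, 1.2]
grip_width: 0.0431
```

Emit:
jog_arm(
  plan=[
    [[0,0,0],0],
    [[0,0,0],0],
    [[0,0,0],0],
    [[0,0,0],0],
    [[0,0,0],0],
    [[0,0,0],0],
    [[0,0,0],0],
    [[0,0,0],0],
    [[0,0,0],0],
    [[0,0,0],0],
    [[0,0,0],0],
    [[0,0,0],0],
  ],
  hand=6,
)

```text
clock: 7.7
tcp_pos: [0.6305, 0.0649, 0.2259]
orientation: [0.0, -3.142, -0.0]
contact_force: [-0.4, 0.0, -1.0]
grip_width: 0.0598
```

Emit:
jog_arm(
  plan=[
    [[0,0,0],0],
    [[0,0,0],0],
    [[0,0,0],0],
    [[0,0,0],0],
    [[0,0,0],0],
    [[0,0,0],0],
  ],
)

```text
clock: 8.3
tcp_pos: [0.6306, 0.0649, 0.2259]
orientation: [-0.0, 3.142, 0.0]
contact_force: [0.2, -1.1, -0.6]
grip_width: 0.0598
```

```bash
python3 - <<'E'
from h import *
f=cv2.cvtColor(grab_frame("side"),cv2.COLOR_RGB2BGR); cv2.imwrite("pics/side2.png",f)
cv2.imwrite("pics/pan2.png",cv2.resize(f[110:250,250:380],None,fx=4,fy=4,interpolation=cv2.INTER_CUBIC))
E
```

```text
(no output)
```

View pics/pan2.png

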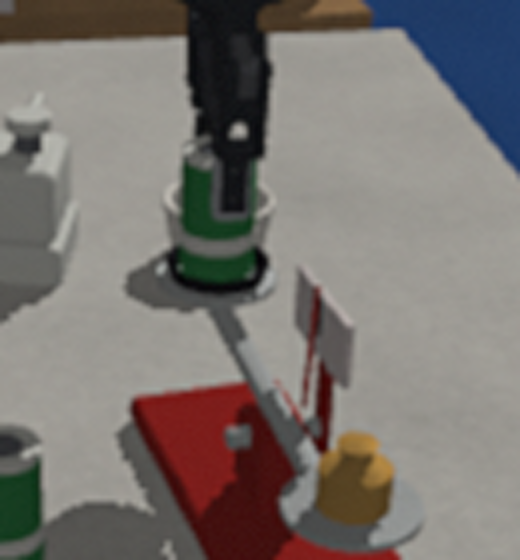

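The beam hasn't moved: the collar is still at about (304,177) in the full side image, the pan-up position. The arm's force readings agreed, so cartridge A is the light, spent one. I'll regrip it gently, closing nearly shut first so the finger swing doesn't push on the pan.

Emit:
jog_arm(
  plan=[
    [[0,0,0],0],
    [[0,0,0],0],
    [[0,0,0],0],
    [[0,0,0],0],
  ],
  hand=4.7,
  grip_force=20,
)

```text
clock: 8.75
tcp_pos: [0.6305, 0.0649, 0.2259]
orientation: [0.0, -3.142, -0.0]
contact_force: [0.5, 0.2, -0.7]
grip_width: 0.0472
```

Emit:
jog_arm(
  plan=[
    [[0,0,0],0],
    [[0,0,0.1],0],
    [[0,0,0.1],0],
    [[0,0,0],0],
    [[0,0,0],0],
  ],
  hand=3.8,
)

```text
clock: 9.25
tcp_pos: [0.6305, 0.0649, 0.2279]
orientation: [0.0, -3.141, 0.0]
contact_force: [0.6, 0.2, -2.2]
grip_width: 0.0442
```

Emit:
jog_arm(
  plan=[
    [[0,0,0.5],0],
    [[0,0,1],0],
    [[0,0,2],0],
    [[0,0,2],0],
    [[0,0,0],0],
    [[0,0,0],0],
  ],
  grip_force=30,
)

```text
clock: 9.85
tcp_pos: [0.6307, 0.065, 0.2836]
orientation: [-0.0, 3.14, 0.001]
contact_force: [0.2, -0.2, -1.9]
grip_width: 0.0434
```

```bash
python3 - <<'E'
from h import *
f=cv2.cvtColor(grab_frame("side"),cv2.COLOR_RGB2BGR); cv2.imwrite("pics/side3.png",f)
for n in(0,2,3):
    im=cv2.imread(f"pics/side{n}.png"); H,S,V=cv2.split(cv2.cvtColor(im,cv2.COLOR_BGR2HSV))
    m=(H>10)&(H<25)&(S>120)&(V>100); m[:205]=0;m[240:]=0; ys,xs=np.nonzero(m); print("brass",xs.mean(),ys.mean())
    g=(H>45)&(H<78)&(S>80); k,l,st,ce=cv2.connectedComponentsWithStats(g.astype(np.uint8)); print(st[1:][st[1:,4]>30],ce[1:][st[1:,4]>30].round(1))
E
```

```text
brass 339.640350877193 224.5438596491228
[[236 192  17  18 237]
 [237 212  16   7  50]
 [241 226  19  20 299]
 [242 247  19  10 113]] [[244.4 200.9]
 [243.5 214.7]
 [250.2 235.8]
 [250.8 251.7]]
brass 339.6034482758621 224.67241379310346
[[296 151  17  19 158]
 [294 172  20   9 121]
 [241 226  19  20 298]
 [242 247  19  10 114]] [[301.2 161.9]
 [303.6 176.6]
 [250.3 235.7]
 [250.9 251.7]]
brass 339.5811965811966 224.6153846153846
[[297 127  18  20 181]
 [296 150  18   9 119]
 [241 226  19  19 297]
 [242 247  19  10 111]] [[303.4 138.7]
 [304.6 154.3]
 [250.3 235.7]
 [250.8 251.7]]
```

The counterweight blob stayed at y=224.6 throughout, so the pan never sank and A is confirmed spent. Now I carry it to the lunch box.

Emit:
jog_arm(
  plan=[
    [[-1,-2,0],0],
    [[-1.5,-4.4,0],0],
    [[-1.5,-4.4,0],0],
    [[-1.5,-4.4,0],0],
    [[-1.5,-4.4,0],0],
    [[-1.5,-4.4,0],0],
    [[-1.5,-4.4,0],0],
    [[-1.5,-4.4,0],0],
    [[-1.2,-3.2,0],0],
    [[-0.7,-2,0],0],
    [[0,0,0],0],
    [[0,0,0],0],
  ],
)

```text
clock: 11.1
tcp_pos: [0.4956, -0.3152, 0.2821]
orientation: [-0.002, -3.14, -0.001]
contact_force: [0.9, 0.7, -0.2]
grip_width: 0.0439
```

Emit:
jog_arm(
  plan=[
    [[0,0,-2],0],
    [[0,0,-4],0],
    [[0,0,-4],0],
    [[0,0,-2.5],0],
    [[0,0,-1.5],0],
    [[0,0,-0.6],0],
    [[0,0,-0.4],0],
    [[0,0,0],0],
    [[0,0,0],0],
    [[0,0,0],0],
  ],
)

```text
clock: 12.1
tcp_pos: [0.4971, -0.3154, 0.134]
orientation: [-0.0, 3.14, -0.001]
contact_force: [0.4, -0.7, -0.8]
grip_width: 0.0434
```

Emit:
jog_arm(
  plan=[
    [[0,0,-0.4],0],
    [[0,0,-0.3],0],
    [[0,0,-0.1],0],
    [[0,0,0],0],
    [[0,0,0],0],
  ],
)

```text
clock: 12.6
tcp_pos: [0.4965, -0.3151, 0.1248]
orientation: [0.0, -3.141, -0.0]
contact_force: [-0.3, 0.3, -1.3]
grip_width: 0.0434
```

Emit:
jog_arm(
  plan=[
    [[0,0,-0.1],0],
    [[0,0,-0.05],0],
    [[0,0,0],0],
    [[0,0,0],0],
  ],
)

```text
clock: 13.0
tcp_pos: [0.4968, -0.3152, 0.1241]
orientation: [-0.0, 3.141, -0.0]
contact_force: [-0.9, 0.8, 6.1]
grip_width: 0.0434
```

Emit:
jog_arm(
  plan=[
    [[0,0,0],0],
    [[0,0,0],0],
    [[0,0,0],0],
    [[0,0,0],0],
    [[0,0,0],0],
  ],
  hand=6,
)

```text
clock: 13.5
tcp_pos: [0.4965, -0.3151, 0.1233]
orientation: [0.0, -3.141, -0.0]
contact_force: [-0.2, 0.4, 0.3]
grip_width: 0.0604
```

Emit:
jog_arm(
  plan=[
    [[0,0,1],0],
    [[0,0,2],0],
    [[0,0,4],0],
    [[0,0,4],0],
    [[0,0,4],0],
    [[0,0,2],0],
    [[0,3,0],0],
    [[0,4,0],0],
    [[0,4,0],0],
    [[0,4,0],0],
    [[0,4,0],0],
    [[-0.5,4,0],0],
  ],
)

```text
clock: 14.7
tcp_pos: [0.4917, -0.0836, 0.2943]
orientation: [-0.0, 3.14, -0.0]
contact_force: [0.1, 0.7, -0.7]
grip_width: 0.0599
```

Emit:
jog_arm(
  plan=[
    [[0,1.3,0],0],
    [[0,0,0],0],
    [[0,0,0],0],
    [[0,0,0],0],
  ],
  hand=8.5,
)

```text
clock: 15.1
tcp_pos: [0.4916, -0.0741, 0.2936]
orientation: [0.004, 3.141, -0.001]
contact_force: [-0.6, 0.1, -0.3]
grip_width: 0.0849
```

Emit:
jog_arm(
  plan=[
    [[0,0.15,-3],0],
    [[0,0,-3.5],0],
    [[0,0,-3.5],0],
    [[0,0,-3],0],
    [[0,0,-2.3],0],
    [[0,0,-1.2],0],
    [[0,0,-0.8],0],
    [[0,0,0],0],
    [[0,0,0],0],
  ],
)

```text
clock: 16.0
tcp_pos: [0.4922, -0.071, 0.1212]
orientation: [0.001, 3.14, -0.0]
contact_force: [-0.1, 0.4, 0.5]
grip_width: 0.0851
```

Emit:
jog_arm(
  plan=[
    [[0,0,0],0],
    [[0,0,0],0],
    [[0,0,0],0],
    [[0,0,0],0],
    [[0,0,0],0],
    [[0,0,0],0],
  ],
  hand=4.7,
  grip_force=50,
)

```text
clock: 16.6
tcp_pos: [0.4917, -0.0708, 0.1206]
orientation: [-0.0, 3.141, -0.0]
contact_force: [0.2, -0.9, 1.4]
grip_width: 0.0473
```

Emit:
jog_arm(
  plan=[
    [[0,0,0],0],
    [[0,0,0],0],
    [[0,0,0],0],
    [[0,0,0],0],
  ],
  hand=3.5,
)

```text
clock: 17.0
tcp_pos: [0.4918, -0.071, 0.1208]
orientation: [0.0, 3.141, -0.0]
contact_force: [-0.6, -2.6, 4.9]
grip_width: 0.0429
```

Emit:
jog_arm(
  plan=[
    [[0,0,1],0],
    [[0,0,2],0],
    [[0,0,4],0],
    [[0,0,4],0],
    [[0,0,3],0],
    [[0,0,2],0],
    [[0,0,0],0],
    [[0,0,0],0],
    [[0,0,0],0],
  ],
)

```text
clock: 17.9
tcp_pos: [0.4905, -0.0703, 0.2789]
orientation: [0.001, -3.138, -0.0]
contact_force: [0.1, -0.1, -2.1]
grip_width: 0.0428
```

```bash
python3 - <<'E'
from h import *
o=get_obs();print(o["tcp_pos"])
for n in("top","side"): cv2.imwrite(f"pics/{n}4.png",cv2.cvtColor(grab_frame(n),cv2.COLOR_RGB2BGR))
# upright check of cart A in box (side): green blobs, and lid from top
a=cv2.imread("pics/top4.png");b=cv2.imread("pics/side4.png")
p=[cv2.resize(a[175:285,370:470],None,fx=4,fy=4,interpolation=2),cv2.resize(b[250:360,210:310],None,fx=4,fy=4,interpolation=2)]
q=[cv2.resize(a[200:275,110:170],None,fx=2.5,fy=2.5),]
cv2.imwrite("pics/box4.png",np.hstack(p))
d=[cv2.resize(a[200:280,105:175],None,fx=5.5,fy=5.5,interpolation=2),cv2.resize(b[130:210,205:275],None,fx=5.5,fy=5.5,interpolation=2)]
cv2.imwrite("pics/disp4.png",np.hstack(d))
E
```

```text
[ 0.49048921 -0.07033523  0.27885716]
```

View pics/box4.png

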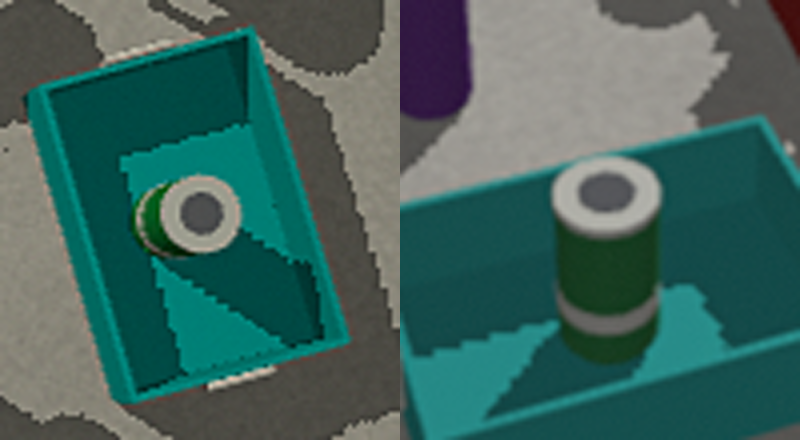

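View pics/disp4.png

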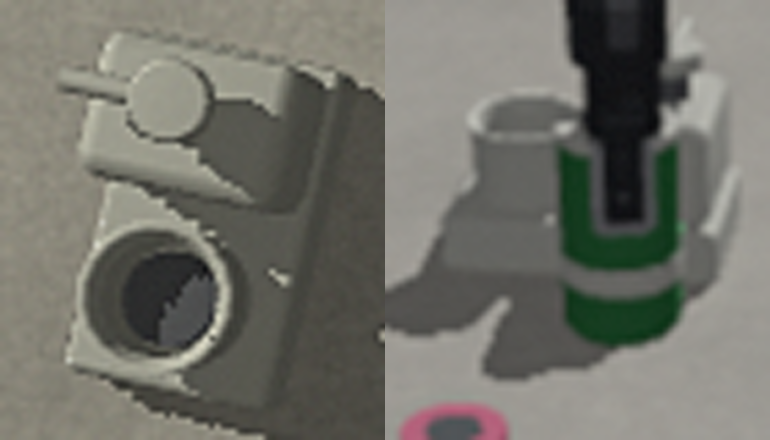

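Cartridge A stands upright, mid-box. Cartridge B is held, reading about −2 N, which fits heavy. The socket rim's top-view centre of (132.8, 253.8) agrees with the earlier fit. Now I move B over the socket.

Emit:
jog_arm(
  plan=[
    [[-0.1,1.5,0],0],
    [[-0.2,3,0],0],
    [[-0.3,4,0],0],
    [[-0.3,4.5,0],0],
    [[-0.4,4.5,0],0],
    [[-0.4,4.5,0],0],
    [[-0.4,4.5,0],0],
    [[-0.4,4.5,0],0],
    [[-0.4,4,0],0],
    [[-0.2,3,0],0],
    [[-0.1,1.9,0],0],
    [[0,0.5,0],0],
  ],
)

```text
clock: 19.2
tcp_pos: [0.4588, 0.3353, 0.2794]
orientation: [0.005, -3.14, 0.001]
contact_force: [-0.3, -0.3, -2.2]
grip_width: 0.0432
```

Emit:
jog_arm(
  plan=[
    [[0,0,-2],0],
    [[0,0,-3],0],
    [[0,0,-1],0],
    [[0,0,0],0],
    [[0,0,0],0],
    [[0,0,0],0],
  ],
)

```text
clock: 19.8
tcp_pos: [0.4604, 0.3335, 0.2218]
orientation: [0.001, 3.14, 0.002]
contact_force: [0.0, -0.3, -2.0]
grip_width: 0.0428
```

```bash
python3 - <<'E'
from h import *
o=get_obs();print(o["tcp_pos"],o["contact_force"])
for n in("top","side"): cv2.imwrite(f"pics/{n}5.png",cv2.cvtColor(grab_frame(n),cv2.COLOR_RGB2BGR))
b=cv2.imread("pics/side5.png");a=cv2.imread("pics/top5.png")
H,S,V=cv2.split(cv2.cvtColor(b,cv2.COLOR_BGR2HSV)); g=(H>45)&(H<78)&(S>60); g[:,300:]=0;g[200:]=0
for y in range(100,175,3):
    x=np.nonzero(g[y])[0]
    if len(x)>8: print(y,x.min(),x.max(),(x.min()+x.max())/2,end='; ')
cv2.imwrite("pics/disp5.png",np.hstack([cv2.resize(a[195:285,105:175],None,fx=5.5,fy=5.5,interpolation=2),cv2.resize(b[95:185,195:265],None,fx=5.5,fy=5.5,interpolation=2)]))
t=o["tcp_pos"]; print(proj("side",[t[0],t[1],t[2]-.12]),proj("side",[t[0],t[1],.065]))
E
```

```text
[0.4603964  0.33352164 0.22180261] [ 0.00858605 -0.30253426 -2.03129856]
130 223 237 230.0; 139 224 237 230.5; 142 226 234 230.0; [230.35155304 140.87987733] [230.99356348 152.54580839]
```

View pics/disp5.png

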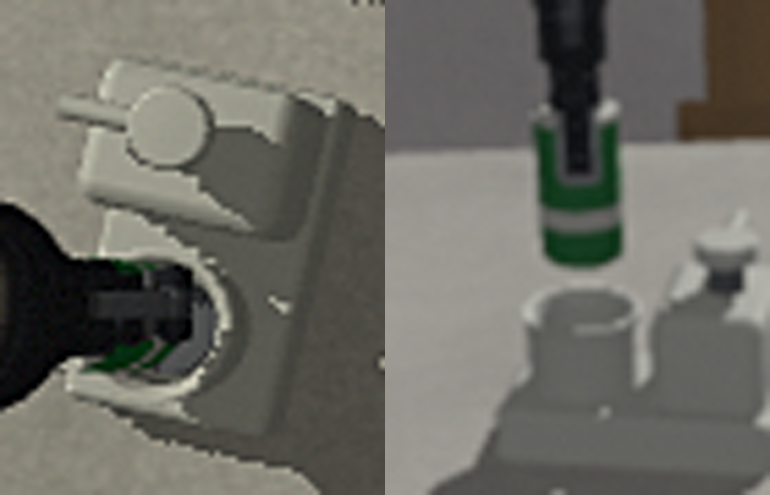

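B's foot is about 1.5 mm too far in +x relative to the sleeve: cartridge axis at crop x 585, rim centre at 582. I'll correct that and go down in steps, watching the force.

Emit:
jog_arm(
  plan=[
    [[-0.15,0,-1],0],
    [[0,0,-1],0],
    [[0,0,-0.6],0],
    [[0,0,-0.4],0],
    [[0,0,-0.3],0],
    [[0,0,-0.2],0],
    [[0,0,0],0],
    [[0,0,0],0],
  ],
)

```text
clock: 20.7
tcp_pos: [0.4582, 0.3335, 0.1856]
orientation: [-0.0, 3.141, 0.0]
contact_force: [-0.1, -0.1, -2.6]
grip_width: 0.043
```

Emit:
jog_arm(
  plan=[
    [[0,0,-0.2],0],
    [[0,0,-0.2],0],
    [[0,0,-0.2],0],
    [[0,0,0],0],
  ],
)

```text
clock: 21.1
tcp_pos: [0.4579, 0.3333, 0.1791]
orientation: [0.0, -3.141, 0.001]
contact_force: [-0.7, -0.4, -3.3]
grip_width: 0.0431
```

Emit:
jog_arm(
  plan=[
    [[0,0,-0.2],0],
    [[0,0,-0.2],0],
    [[0,0,0],0],
  ],
)

```text
clock: 21.4
tcp_pos: [0.458, 0.3334, 0.1751]
orientation: [0.0, -3.141, 0.0]
contact_force: [0.5, 0.7, -2.1]
grip_width: 0.0429
```

Foot at about 0.055, inside the mouth without contact.

Emit:
jog_arm(
  plan=[
    [[0,0,-0.2],0],
    [[0,0,-0.1],0],
    [[0,0,0],0],
  ],
)

```text
clock: 21.7
tcp_pos: [0.458, 0.3334, 0.1722]
orientation: [0.0, -3.141, 0.0]
contact_force: [0.0, 1.0, -2.2]
grip_width: 0.0432
```

Emit:
jog_arm(
  plan=[
    [[0,0,-0.2],0],
    [[0,0,0],0],
  ],
)

```text
clock: 21.9
tcp_pos: [0.458, 0.3335, 0.1702]
orientation: [0.0, -3.142, -0.0]
contact_force: [-0.3, 0.4, -2.2]
grip_width: 0.0429
```

Emit:
jog_arm(
  plan=[
    [[0,0,-0.2],0],
    [[0,0,0],0],
  ],
)

```text
clock: 22.1
tcp_pos: [0.4581, 0.3335, 0.1685]
orientation: [-0.0, 3.141, 0.0]
contact_force: [-0.3, 0.3, -0.4]
grip_width: 0.043
```

Emit:
jog_arm(
  plan=[
    [[0,0,-0.2],0],
    [[0,0,0],0],
  ],
)

```text
clock: 22.3
tcp_pos: [0.4581, 0.3335, 0.1665]
orientation: [-0.0, 3.141, 0.0]
contact_force: [-0.4, 0.5, 0.3]
grip_width: 0.0429
```

Emit:
jog_arm(
  plan=[
    [[0,0,-0.1],0],
    [[0,0,-0.1],0],
    [[0,0,0],0],
  ],
)

```text
clock: 22.6
tcp_pos: [0.4581, 0.3335, 0.1644]
orientation: [-0.0, 3.141, 0.0]
contact_force: [-0.4, -0.3, 2.1]
grip_width: 0.0433
```

Emit:
jog_arm(
  plan=[
    [[0,0,-0.1],0],
    [[0,0,-0.1],0],
    [[0,0,0],0],
  ],
)

```text
clock: 22.9
tcp_pos: [0.4581, 0.3335, 0.1623]
orientation: [-0.0, 3.141, 0.0]
contact_force: [0.5, 0.1, 1.4]
grip_width: 0.0428
```

Emit:
jog_arm(
  plan=[
    [[0,0,-0.1],0],
    [[0,0,0],0],
  ],
)

```text
clock: 23.1
tcp_pos: [0.4581, 0.3335, 0.1613]
orientation: [-0.0, 3.142, 0.0]
contact_force: [-0.3, -0.7, 1.6]
grip_width: 0.0429
```

Emit:
jog_arm(
  plan=[
    [[0,0,-0.1],0],
    [[0,0,0],0],
  ],
)

```text
clock: 23.3
tcp_pos: [0.4581, 0.3334, 0.1603]
orientation: [0.0, -3.142, -0.0]
contact_force: [0.2, -0.1, 1.2]
grip_width: 0.0429
```

The plunger has been sinking steadily since TCP z≈0.168, so the stop should be near 0.158.

Emit:
jog_arm(
  plan=[
    [[0,0,-0.1],0],
    [[0,0,0],0],
  ],
)

```text
clock: 23.5
tcp_pos: [0.4582, 0.3335, 0.1596]
orientation: [-0.0, 3.141, 0.0]
contact_force: [-0.5, -0.1, 4.6]
grip_width: 0.0429
```

Emit:
jog_arm(
  plan=[
    [[0,0,-0.05],0],
    [[0,0,0],0],
  ],
)

```text
clock: 23.7
tcp_pos: [0.4583, 0.3335, 0.1595]
orientation: [-0.0, 3.141, 0.001]
contact_force: [-1.0, -1.3, 8.1]
grip_width: 0.0428
```

Emit:
jog_arm(
  plan=[
    [[0,0,-0.05],0],
    [[0,0,0],0],
  ],
)

```text
clock: 23.9
tcp_pos: [0.4584, 0.3335, 0.1595]
orientation: [0.0, 3.141, 0.001]
contact_force: [-3.2, -2.4, 12.4]
grip_width: 0.0434
```

Emit:
jog_arm(
  plan=[
    [[0,0,-0.05],0],
    [[0,0,0],0],
  ],
)

```text
clock: 24.1
tcp_pos: [0.4585, 0.3335, 0.1594]
orientation: [0.0, 3.141, 0.001]
contact_force: [-3.1, -3.1, 15.0]
grip_width: 0.0428
```

There's a hard stop at TCP z=0.1595, about 9.5–10 mm after first contact, with the force now rising steeply to about 17 N on the socket including weight. I'll ease off and release.

Emit:
jog_arm(
  plan=[
    [[0,0,0.1],0],
    [[0,0,0],0],
    [[0,0,0],0],
  ],
)

```text
clock: 24.4
tcp_pos: [0.4583, 0.3335, 0.1595]
orientation: [-0.0, 3.141, 0.001]
contact_force: [-1.9, -1.5, 9.0]
grip_width: 0.0429
```

Emit:
jog_arm(
  plan=[
    [[0,0,0],0],
    [[0,0,0],0],
    [[0,0,0],0],
    [[0,0,0],0],
    [[0,0,0],0],
  ],
  hand=7,
)

```text
clock: 24.9
tcp_pos: [0.458, 0.3333, 0.1587]
orientation: [0.0, -3.141, 0.0]
contact_force: [-0.1, -0.2, -0.4]
grip_width: 0.0701
```

Emit:
jog_arm(
  plan=[
    [[0,0,1],0],
    [[0,0,2],0],
    [[0,0,4],0],
    [[0,0,4],0],
    [[0,0,4],0],
    [[0,0,0],0],
    [[0,-4,0],0],
    [[0,-4,0],0],
    [[0,-4,0],0],
    [[0,-4,0],0],
    [[0,-4,0],0],
    [[0,0,0],0],
  ],
)

```text
clock: 26.1
tcp_pos: [0.4578, 0.1275, 0.309]
orientation: [-0.013, -3.141, 0.003]
contact_force: [0.2, -0.2, -0.1]
grip_width: 0.0697
```

```bash
python3 - <<'E'
from h import *
for n in("top","side"): cv2.imwrite(f"pics/{n}6.png",cv2.cvtColor(grab_frame(n),cv2.COLOR_RGB2BGR))
a=cv2.imread("pics/top6.png");b=cv2.imread("pics/side6.png")
cv2.imwrite("pics/disp6.png",np.hstack([cv2.resize(a[195:285,105:175],None,fx=5.5,fy=5.5,interpolation=2),cv2.resize(b[110:200,195:265],None,fx=5.5,fy=5.5,interpolation=2)]))
for z in (.1195,.129): print(proj("top",[.458,.3335,z]),proj("side",[.458,.3335,z]))
E
```

```text
[125.82083548 252.68805686] [229.20556371 135.18129108]
[124.41316027 252.61245099] [229.03101783 132.06838803]
```

View pics/disp6.png

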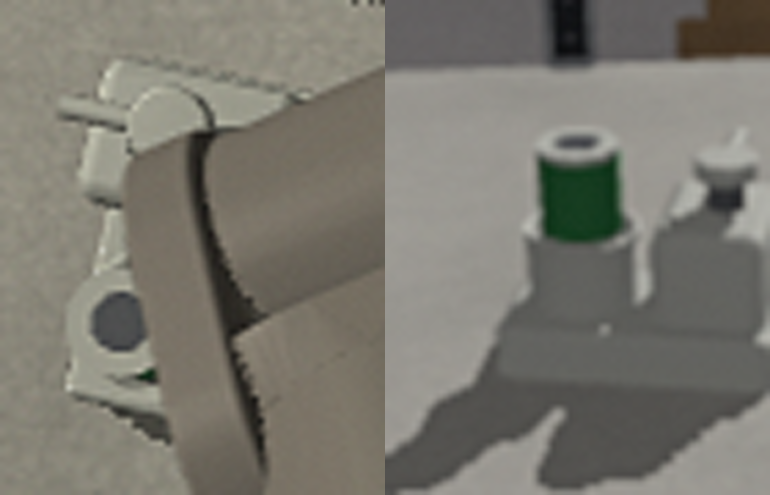

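B stands upright and centred in the socket. Its lid centre is at side pixel (230.1, 136.0), against (229.2, 135.2) predicted for fully home. Handing in.

```bash
python3 -c "
from bench import *
print(hand_in())"
```

```text
the job is handed in; nothing more can be done
None
```

I weighed one cartridge, put the spent one in the lunch box, pressed the full one home in the dispenser, and handed the job in at about 26 s of the 72 s. No verdict was reported.

- **Weighing:** I stood the cartridge that started nearer the dispenser in the balance collar and let go. The pan stayed up and the counterweight did not move in the images (its row stayed at 224.6 px), so that one is spent. The other read about −2 N at the wrist when lifted, which fits the full one.
- **Lunch box:** the spent cartridge stands upright near the centre of the box floor.
- **Dispenser:** the full cartridge went into the socket. The plunger sank about 9.5–10 mm under about 4 N, then met a hard stop. The peak force on the socket was about 17 N, below the 25 N limit.
- **Last check:** after release, its lid was within about 1 px of where a fully home cartridge should be, and the arm was clear.

Plunger travel cannot be read directly, so "fully home" rests on the felt stop and the lid height. The two cameras disagreed on the socket's x position by about 3 mm. I corrected for that by comparing the cartridge with the sleeve in the side view before inserting.

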